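Refit the pressure handle on the etching press

TASK

One of the two pressure screws on top of the small etching press has lost its wing handle, which stands loose on the table. Put the handle back on the bare screw: the screw's end is D-shaped and so is the handle's bore, so turn the handle on the screw until the flats match, push it fully home so that it sits flat on the screw's collar like its twin, and let go. Leave the other things on the table where they are.

Things in the scene. Friction and masses are not known exactly. Their poses are not given: they have to be found in the camera images.
- press: Grey etching press, fixed. Origin: centre of its underside; its front faces its own -x. Bed 360 (x) by 190 mm (y), top at 74 mm. Side frames at y = 130 and -130 mm, 70 by 45 mm, top at 135 mm, each with an upright pressure screw: one bare (either side), one with the fixed twin handle (top 198 mm). Roller between them, top at 127 mm. Drive wheel at y = +180 mm, radius 74 mm, top at 154 mm.
- screw_seat (a point): On the bare screw's axis, at the top of its steel collar (36 mm across), 140 mm above the table: the handle's underside rests here when fully home. Its axes are those of the press and do NOT turn with the screw. The screw is stiff (0.8 N m turns it), so it stays put under the handle. A handle that binds part-way is eased to and fro while being pushed with up to some 15 N.
- screw_tip (a point): Tip of the bare screw, 22 mm above screw_seat, axes as screw_seat. The upright end is D-shaped: 20 mm diameter with one flat 6 mm from the axis over the whole 22 mm; tip edges chamfered 1.5 mm. The flat faces somewhere within 1.2 rad (70 degrees) either side of the press's -x; this angle is not reported and differs every time.
- handle: Loose aluminium wing handle, 0.11-0.22 kg, upright, bore down. Origin: centre of the hub's underside (mouth of the bore), z up. Hub 38 mm across, 30 mm high. Blind D-bore 24 mm deep: 22 mm diameter, one flat 7 mm from the axis on the handle's -x side, which a pointer nose (27 mm from the axis, 2 to 13 mm up) marks. Flats fit within about 0.1 rad; otherwise it stands on the tip, 22 mm too high.
- handle_bar (a point): On the handle's axis, 51 mm above its underside, axes as handle: a good place to grip. The bar on the hub is 62 mm long (y), 14 mm thick (x: grip across this) and reaches from 30 to 58 mm above the underside.
- eraser: White eraser lying on the table, 22 x 55 x 13 mm. Leave alone.
- pencil: Pencil lying along its x, 170 mm long, 7.5 mm thick. Leave alone.
- knife: Palette knife lying along its x, 200 mm long, wooden grip. Leave alone.
- ink_tin: Ink tin, 76 mm across, 50 mm high. Leave alone.
- tape: Roll of paper tape lying flat, 90 mm across, 22 mm high. Leave alone.
- brayer: Ink roller lying on the table: rubber roller 90 mm long, 32 mm thick, wooden grip towards its -x, 170 mm long in all. Leave alone.
- case: Black glasses case, 65 x 155 x 35 mm. Leave alone.
Things that resemble listed ones, but are neither listed nor needed, are in the scene too. What is shaped like the handle but red is not meant.

How it is judged:
By the outcome, as a careful person would: the job done as asked, in the order asked, and still so for the second after the job is handed in, with the robot touching nothing.
It also fails if it takes over 72 s, if anything falls off the work surface, if the arm or the gripper's body presses on something with over 40 N, if the wrist force passes 120 N, or if a joint passes its speed limit or range.

ROBOT

A 6-joint arm with a two-finger parallel gripper is mounted at the origin on the work surface. World frame = base frame: x ahead of the robot, y to its left, z up, the work surface at z = 0. Lengths are in m, angles in rad, forces in N, time in s.
With the tool pointing down it reaches from about 0.375 to 0.975 m from the base axis. Payload 3.8 kg.
Tool frame: the origin (TCP) lies at the very end of the fingers, on their centre line; the grasp point (between the pads) lies 19 mm behind it; z points along the fingers, y is the line along which they close (so a half turn about z gives the same grasp; the last joint's range is limited). The gripper opens to 85 mm and grips with 20 to 120 N. Pads are 22 mm wide; open, the fingers measure 114 mm over their backs; the gripper's body (76 mm by 85 mm) begins 54 mm behind the grasp point. The pads swing forward as they close: fully open they stand 13 mm farther back than shut.
Start: joints at [-1.251, 0.264, 1.604, -0, 1.274, -0.037], TCP at [0.236, -0.632, 0.231] pointing down, gripper open.
Joint ranges: [-2.63, 2.63], [-0.94, 2.18], [0.31, 2.57], [-1.31, 4.45], [0, 2.66], [-2.55, 2.55]. Speed limits (rad/s): [2.57, 2.57, 3.14, 3.14, 3.14, 3.14].

INTERFACE

Orientations are given as a rotation vector (axis times angle).
In Python, from workcell import monitor, viewer, workorder gives the robot as it stands.
- The arm moves only by the tool jog_arm, never from a script. Its argument "commands" is a list of rows, each an object with "travel": the shift along the tool's x, y, z in mm, a list of three; "rot": the turn, a rotation vector about the tool's x, y, z in degrees, a list of three; "claw": the closure in counts, from 0 (fully open) to 255 (shut). A call has exactly 5 rows; each row shifts and turns the commanded pose from where the row before left it, along the tool's axes as they then stand; what a row does not reach is not made up. A row lasts 1/10 s, in which the tool goes at most 50 mm and 8.59 degrees, less where a joint would pass 70% of its speed; a pose out of reach is approached as far as the arm can. A call is refused whole if a number of a shift passes 50 or a number of a turn 8.59, either way. A call with a gripper value outside its range is refused whole. The fingers move at their own pace and stop on an object; "force" is the grip in N (left out, the last holds). Time passes only in rows, so rows that do not move let the fingers close, or fill a call up. It gives the time, the measured TCP pose, the force, the opening and the grip force at its end, in the units of the state.
- monitor.read_state(): the state, without advancing time (a new reading comes with each control period).
- viewer.read_camera(name): name is "scene" or "top" or "wrist"; returns a dict with "color" (384x512x3 uint8, blue, green, red), "camera_matrix" (3x3 intrinsics, pixels), "R" (3x3) and "t" (3): a world point X has camera coordinates R X + t. Camera axes: x right, y down, z forward; pixel columns grow to the right and rows downward; lengths in m; the calibration is good to about 2 mm. A picture is of the moment at which its call begins. There is no depth.
- workorder.finish_job(): hands the job in; it is judged then, once.
The state is a dict: "time": time; "q": joint angles; "joint_vel": joint speeds; "joint_torque": joint torques, N m; "tool_pos": TCP position; "tcp_rot": TCP orientation; "wrist_force": force on the tool from outside, world axes, zero at the start; "torque": the same for the moment, N m; "width": opening from 0.0 (shut) to 1.0 (fully open); "grip_force": force on a finger pad.
Only numpy, scipy, OpenCV 4.12 (cv2) and the standard library are available. Lean on these libraries where they do the work, as an engineer would, in place of code of your own. Each camera call takes 0.05 s, during which the arm holds its last target. There are 200 camera calls.

## Working session

There is one attempt and no reset: what is moved stays moved. The work goes in short steps, Python scripts to look and compute and a tool call to move; the robot and the scene stay as the last step left them, time stands still between calls to the robot, and variables do not carry over. Pictures are saved under pics/ and viewed, at most 10 in all, crops included, and the job is handed in when it is done.

Besides the shell and the picture viewer there is one more tool, called after "Emit:" as name(argument=value, ...) on one line, values as JSON. jog_arm: Moves the arm, as the interface text tells. Its arguments: {"type":"object","properties":{"commands":{"type":"array","items":{"type":"object","properties":{"travel":{"type":"array","items":{"type":"number"}},"rot":{"type":"array","items":{"type":"number"}},"claw":{"type":"number"}}}},"force":{"type":"number"}},"required":["commands"]}

```bash
mkdir -p pics; cat > h.py <<'E'
import numpy as np, cv2, pickle
from workcell import monitor, viewer, workorder
from scipy.spatial.transform import Rotation as Ro
def grab(n,tag):
    d=viewer.read_camera(n); pickle.dump(d,open(f'pics/{tag}.pkl','wb')); cv2.imwrite(f'pics/{tag}.png',d['color']); return d
def load(tag): return pickle.load(open(f'pics/{tag}.pkl','rb'))
def ray(d,u,v):
    R=np.array(d['R']);t=np.array(d['t']);K=np.array(d['camera_matrix'])
    return -R.T@t, R.T@np.linalg.solve(K,[u,v,1.])
def onz(d,u,v,z):
    c,r=ray(d,u,v); return c+r*(z-c[2])/r[2]
def proj(d,X):
    p=np.array(d['camera_matrix'])@(np.array(d['R'])@np.array(X)+np.array(d['t'])); return p[:2]/p[2]
def tri(obs):
    A=np.zeros((3,3));b=np.zeros(3)
    for d,u,v in obs:
        c,r=ray(d,u,v); r=r/np.linalg.norm(r);P=np.eye(3)-np.outer(r,r);A+=P;b+=P@c
    X=np.linalg.solve(A,b); return X,[np.round(proj(d,X)-[u,v],1) for d,u,v in obs]
E
python3 - <<'E'
from h import *
a=grab('top','top0');b=grab('scene','sc0');
im=np.hstack([a['color'],b['color']])
cv2.imwrite('pics/top0b.png',cv2.resize(a['color'],(800,600),interpolation=cv2.INTER_CUBIC))
cv2.imwrite('pics/sc0b.png',cv2.resize(b['color'],(800,600),interpolation=cv2.INTER_CUBIC))
for d in (a,b): print(-np.array(d['R']).T@d['t'],np.array(d['R'])[2],np.array(d['camera_matrix'])[0])
s=monitor.read_state(); print({k:np.round(v,3) for k,v in s.items()})
E
```

```text
[0.33463321 0.04849265 1.4098628 ] [ 0.1644345   0.00141502 -0.98638699] [353.8980298    0.         253.82876028]
[ 1.09292949 -0.44495929  1.14460506] [-0.41736027  0.39058879 -0.82051862] [429.23999583   0.         257.59036462]
{'time': np.float64(0.1), 'q': array([-1.251,  0.265,  1.605,  0.   ,  1.274, -0.037]), 'joint_vel': array([ 0.001,  0.   , -0.002,  0.001,  0.   ,  0.   ]), 'joint_torque': array([ 1.0000e-03, -5.1671e+01, -3.6859e+01, -0.0000e+00,  6.0000e-03,
        0.0000e+00]), 'tool_pos': array([ 0.236, -0.632,  0.23 ]), 'tcp_rot': array([-3.09 , -0.557,  0.   ]), 'wrist_force': array([1.09 , 0.274, 0.289]), 'torque': array([-0.03 , -0.043,  0.015]), 'grip_force': np.float64(0.0), 'width': np.float64(1.0)}
```

View pics/top0b.png

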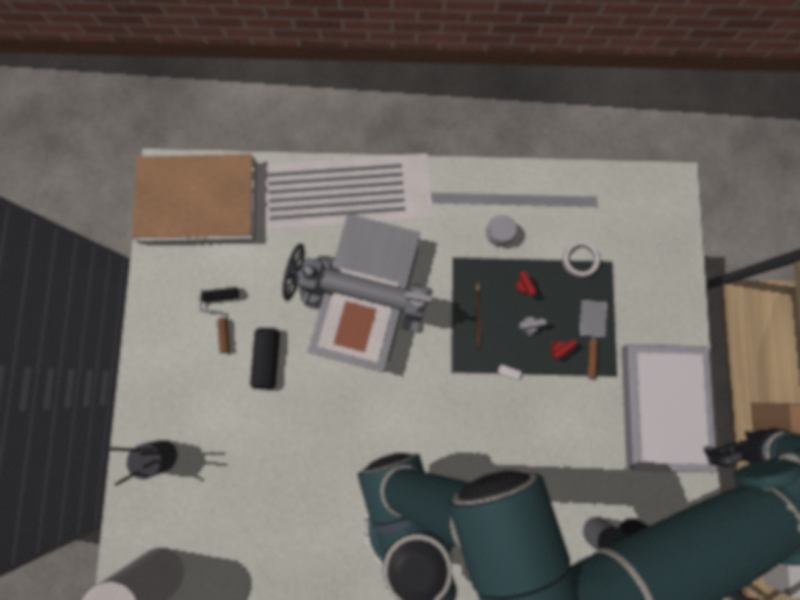

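View pics/sc0b.png

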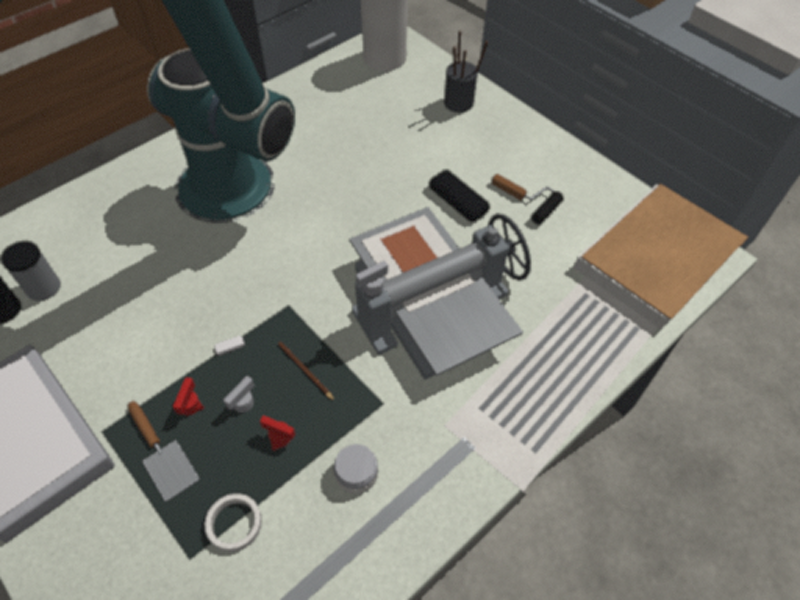

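The top view shows the silver handle at about (531,325) in the enlarged picture, two red decoys at (525,285) and (565,349), and the press at (365,290). The drive wheel is at (293,272). In the scene view the twin handle is on the frame away from the wheel, at (370,272), and the bare screw is on the wheel side, at (490,237). Candidates for the handle: the silver one fits and the red ones are excluded.

```bash
python3 - <<'E'
from h import *
a=load('top0');b=load('sc0')
k=512/800
P=lambda u,v,z:np.round(onz(a,u*k,v*k,z),3)
S=lambda u,v,z:np.round(onz(b,u*k,v*k,z),3)
print('handle',P(533,325,.05),S(238,392,.05))
print('bare',P(312,275,.15),S(490,237,.15)); print('twin',P(416,297,.19),S(372,270,.19))
d=grab('wrist','w0'); print(-np.array(d['R']).T@d['t'],d['R'],d['camera_matrix'])
s=monitor.read_state(); T=Ro.from_rotvec(s['tcp_rot']).as_matrix(); c=-np.array(d['R']).T@d['t']
print('cam in tool',T.T@(c-s['tool_pos']), np.array(d['R'])@T, T)
f=lambda d,u0,v0,u1,v1,s:cv2.resize(d['color'][v0:v1,u0:u1],None,fx=s,fy=s,interpolation=cv2.INTER_CUBIC)
A=f(b,80,220,208,310,3.1);B=f(a,170,145,298,235,3.1);C=f(b,210,120,338,210,3.1);D=f(a,290,165,418,255,3.1)
cv2.imwrite('pics/c1.png',np.vstack([np.hstack([A,D]),np.hstack([C,B])])[:600,:800])
E
```

```text
handle [ 0.487 -0.288  0.05 ] [ 0.496 -0.287  0.05 ]
bare [0.58  0.248 0.15 ] [0.595 0.249 0.15 ]
twin [0.528 0.007 0.19 ] [0.529 0.007 0.19 ]
[ 0.3012689  -0.60628216  0.37289999] [[ 0.34952336 -0.93692346 -0.00280147]
 [-0.89966345 -0.33645524  0.27821494]
 [-0.26160868 -0.09472224 -0.96051476]] [[289.94176551   0.         252.36898339]
 [  0.         289.94176551 191.86186949]
 [  0.           0.           1.        ]]
cam in tool [ 0.07052009 -0.00134823 -0.14265616] [[ 2.61021550e-04  9.99999452e-01  1.01365709e-03]
 [-9.60502332e-01  5.32783901e-04 -2.78271424e-01]
 [-2.78271812e-01 -9.00985158e-04  9.60501945e-01]] [[ 9.37018394e-01  3.49279548e-01 -5.70715191e-04]
 [ 3.49280010e-01 -9.37016863e-01  1.69526446e-03]
 [ 5.73514467e-05 -1.78783339e-03 -9.99998400e-01]]
```

View pics/c1.png

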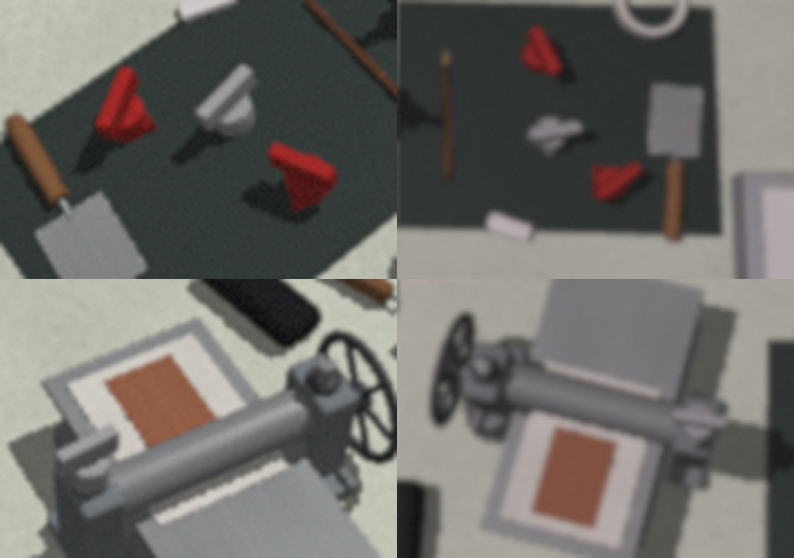

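The crop confirms it: the silver handle, top-left panel (230,100), stands between two red ones. The bare screw is the dark round knob on the wheel side, and the silver twin is on the other frame.

Emit:
jog_arm(commands=[{"travel":[36,-23,2]},{"travel":[36,-23,2]},{"travel":[36,-23,2]},{"travel":[36,-23,2]},{"travel":[36,-23,2]}])

```text
$.commands[0]: bad value
```

Emit:
jog_arm(commands=[{"travel":[36,-23,2]},{"travel":[36,-23,2]},{"travel":[36,-23,2]},{"travel":[30,-20,2]},{"travel":[0,0,0]}])

```text
$.commands[0]: bad value
```

```bash
python3 - <<'E'
from h import *
d=grab('wrist','w1'); s=monitor.read_state(); print(s['time'],s['tool_pos'],s['tcp_rot'])
cv2.imwrite('pics/w1b.png',cv2.resize(d['color'],(800,600),interpolation=cv2.INTER_CUBIC))
E
```

```text
0.2 [ 0.2356295  -0.63204115  0.23042045] [-3.09033767e+00 -5.57222388e-01  2.61758454e-04]
```

View pics/w1b.png

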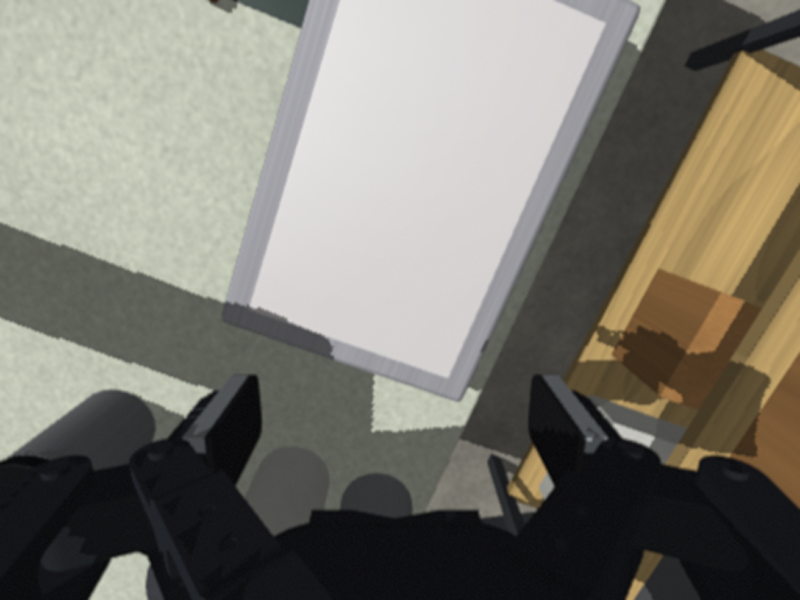

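The call needs every field in each row; this picture only shows the tray at the start pose. I will resend the move in full.

Emit:
jog_arm(commands=[{"travel":[36,-23,2],"rot":[0,0,0],"claw":0},{"travel":[36,-23,2],"rot":[0,0,0],"claw":0},{"travel":[36,-23,2],"rot":[0,0,0],"claw":0},{"travel":[36,-23,2],"rot":[0,0,0],"claw":0},{"travel":[36,-23,2],"rot":[0,0,0],"claw":0}], force=60)

```text
time: 0.7
tool_pos: [0.3649, -0.4604, 0.221]
tcp_rot: [-3.092, -0.557, -0.0]
wrist_force: [0.3, -0.1, 0.2]
width: 0.996
grip_force: 0.0
```

Emit:
jog_arm(commands=[{"travel":[36,-23,2],"rot":[0,0,0],"claw":0},{"travel":[36,-23,2],"rot":[0,0,0],"claw":0},{"travel":[36,-23,2],"rot":[0,0,0],"claw":0},{"travel":[30,-20,2],"rot":[0,0,0],"claw":0},{"travel":[0,0,0],"rot":[0,0,0],"claw":0}])

```text
time: 1.2
tool_pos: [0.4644, -0.3265, 0.2128]
tcp_rot: [-3.089, -0.564, -0.001]
wrist_force: [-0.4, -1.0, -0.0]
width: 1.003
grip_force: 0.0
```

```bash
python3 - <<'E'
from h import *
d=grab('wrist','w2'); s=monitor.read_state(); print(s['time'],s['tool_pos'],s['tcp_rot'])
cv2.imwrite('pics/w2b.png',cv2.resize(d['color'],(800,600),interpolation=cv2.INTER_CUBIC))
E
```

```text
1.25 [ 0.46333874 -0.32835063  0.21294145] [-3.09013175e+00 -5.63390312e-01  6.91237416e-04]
```

View pics/w2b.png

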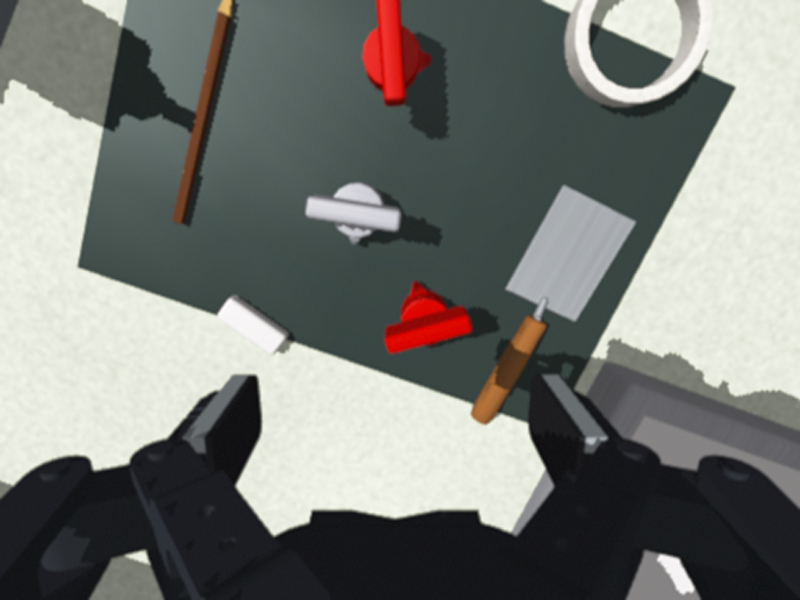

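The wrist view shows the silver handle with its bar from (306,208) to (400,218) and its nose at (352,240), pointing towards tool -x. I'll take a second view from over the handle for the height, then look at the screw before gripping.

Emit:
jog_arm(commands=[{"travel":[50,0,0],"rot":[0,0,0],"claw":0},{"travel":[30,-20,0],"rot":[0,0,0],"claw":0},{"travel":[0,-20,0],"rot":[0,0,0],"claw":0},{"travel":[0,0,0],"rot":[0,0,0],"claw":0},{"travel":[0,0,0],"rot":[0,0,0],"claw":0}])

```text
time: 1.75
tool_pos: [0.523, -0.2658, 0.2132]
tcp_rot: [3.091, 0.557, -0.001]
wrist_force: [0.1, 0.3, 0.0]
width: 0.998
grip_force: 0.0
```

```bash
cat >> h.py <<'E'
def bar(d,c,thr,win=60):
    im=d['color'].astype(int); g=im.max(2); sat=im.max(2)-im.min(2)
    m=((g>thr)&(sat<40)).astype(np.uint8)*255
    n,l,st,ce=cv2.connectedComponentsWithStats(m)
    best=min((i for i in range(1,n) if 60<st[i,4]<6000),key=lambda i:np.hypot(*(ce[i]-c)))
    cs,_=cv2.findContours((l==best).astype(np.uint8),0,1); return max(cs,key=cv2.contourArea),st[best]
E
python3 - <<'E'
from h import *
d=grab('wrist','w3'); s=monitor.read_state(); print(s['time'],s['tool_pos'],s['tcp_rot'],np.round(s['q'],3))
e=load('w2')
for dd,c in ((e,(226,136)),(d,proj(d,(*onz(e,226,136,.055)[:2],.055)))):
    print('guess',c)
    p=tuple(int(round(x)) for x in c); print(dd['color'][p[1]-25:p[1]+26:3,p[0]].max(1))
    for t in (110,150,170,190,200,210):
        try:
            cn,st=bar(dd,np.array(c),t); print(t,st,cv2.minAreaRect(cn))
        except Exception as x: print(t,x)
E
```

```text
1.8 [ 0.52306188 -0.26616263  0.21335163] [ 3.09113397e+00  5.55922913e-01 -1.71010086e-04] [-5.130e-01  1.100e-01  1.818e+00 -1.000e-03  1.212e+00  7.020e-01]
guess (226, 136)
[ 85  84 156 220 220 220 129 217 222 220 198 109 184 197 153  95  76]
110 [ 195  117   61   39 1349] ((224.91928100585938, 135.72763061523438), (37.57068634033203, 58.0960693359375), 73.49563598632812)
150 [196 126  59  21 749] ((225.04910278320312, 136.19715881347656), (59.65318298339844, 12.698978424072266), 9.211027145385742)
170 [196 127  59  20 681] ((225.0634002685547, 136.1070098876953), (59.011539459228516, 11.592121124267578), 9.162346839904785)
190 [196 127  59  19 601] ((224.82432556152344, 136.05404663085938), (57.86844253540039, 10.357135772705078), 9.462322235107422)
200 [196 127  58  18 547] ((224.84738159179688, 135.8463592529297), (57.546600341796875, 9.553945541381836), 9.162347793579102)
210 [197 128  57  16 453] ((224.85546875, 135.43930053710938), (57.02145004272461, 8.211088180541992), 8.746162414550781)
guess [260.40923578 206.30859146]
[114 142 207 208 206 118 110 180 210 212 196 159  68  69  69  70  70]
110 [232 193  57  24 819] ((259.6259765625, 206.88287353515625), (56.48870086669922, 17.75644874572754), 11.53462028503418)
150 [233 198  55  18 628] ((259.64996337890625, 207.94998168945312), (55.012908935546875, 13.293608665466309), 8.130102157592773)
170 [233 198  55  18 575] ((259.5328674316406, 207.6529998779297), (54.44282531738281, 11.907078742980957), 8.426969528198242)
190 [233 199  54  16 471] ((259.4732666015625, 207.18362426757812), (53.88831329345703, 9.421178817749023), 8.29714584350586)
200 [233 200  54  15 408] ((259.45343017578125, 206.81668090820312), (53.16350555419922, 7.769378662109375), 8.365885734558105)
210 [ 407   69   48   39 1167] ((434.3908996582031, 83.97208404541016), (46.77437210083008, 31.958240509033203), 22.47943687438965)
```

```bash
python3 - <<'E'
from h import *
e=load('w2');d=load('w3')
def ends(dd,c):
    cn,_=bar(dd,np.array(c),165); (c,(w,h),_)=r=cv2.minAreaRect(cn); b=cv2.boxPoints(r); b=b[np.argsort(b[:,0])]
    return np.array(c),b[:2].mean(0),b[2:].mean(0)
E1=ends(e,(226,136));E2=ends(d,(260,206))
X=[tri([(e,*a),(d,*b)]) for a,b in zip(E1,E2)]
for x in X: print(np.round(x[0],4),x[1])
for dd,E in ((e,E1),(d,E2)):
    l,r=onz(dd,*E[1],.058),onz(dd,*E[2],.058); v=l-r
    print('c',onz(dd,*E[0],.058)[:2],'len',np.linalg.norm(v),'bar(y) yaw',np.degrees(np.arctan2(v[1],v[0])))
# nose / hub check
print('nose',onz(e,352*.64,240*.64,.01))
E
```

```text
[ 0.4943 -0.2836  0.0605] [array([-0.3,  0.1]), array([ 0.3, -0.1])]
[ 0.4884 -0.2548  0.0604] [array([-0.3,  0.1]), array([ 0.3, -0.1])]
[ 0.5003 -0.3127  0.0606] [array([-0.3,  0.1]), array([ 0.3, -0.1])]
c [ 0.49428543 -0.2837368 ] len 0.05951032734372237 bar(y) yaw 101.60882791993056
c [ 0.4932834 -0.2837822] len 0.05952791569044559 bar(y) yaw 101.54499929015603
nose [ 0.46923586 -0.28802822  0.01      ]
```

Emit:
jog_arm(commands=[{"travel":[0,-30,-25],"rot":[0,0,0],"claw":0},{"travel":[0,-40,-25],"rot":[0,0,0],"claw":0},{"travel":[0,-40,-25],"rot":[0,0,0],"claw":0},{"travel":[0,-40,-25],"rot":[0,0,0],"claw":0},{"travel":[0,-40,-10],"rot":[0,0,0],"claw":0}])

```text
time: 2.3
tool_pos: [0.4576, -0.0874, 0.3267]
tcp_rot: [3.09, 0.553, 0.008]
wrist_force: [0.7, 0.2, -0.1]
width: 1.0
grip_force: 0.0
```

Emit:
jog_arm(commands=[{"travel":[20,-45,0],"rot":[0,0,0],"claw":0},{"travel":[20,-45,0],"rot":[0,0,0],"claw":0},{"travel":[20,-45,0],"rot":[0,0,0],"claw":0},{"travel":[20,-45,0],"rot":[0,0,0],"claw":0},{"travel":[20,-45,0],"rot":[0,0,0],"claw":0}])

```text
time: 2.8
tool_pos: [0.4729, 0.1596, 0.3239]
tcp_rot: [3.092, 0.554, 0.003]
wrist_force: [1.2, -0.3, -0.8]
width: 1.002
grip_force: 0.0
```

The handle axis is at (0.494, -0.284), the bar top at about 60 mm, and the handle x yaw at 11.6°; the nose agrees. Next come two views of the bare screw.

Emit:
jog_arm(commands=[{"travel":[25,-7,12],"rot":[0,0,0],"claw":0},{"travel":[25,-7,14],"rot":[0,0,0],"claw":0},{"travel":[20,-6,14],"rot":[0,0,0],"claw":0},{"travel":[0,0,0],"rot":[0,0,0],"claw":0},{"travel":[0,0,0],"rot":[0,0,0],"claw":0}])

```text
time: 3.3
tool_pos: [0.531, 0.2009, 0.2828]
tcp_rot: [3.091, 0.556, -0.003]
wrist_force: [-0.1, 0.1, 0.3]
width: 1.005
grip_force: 0.0
```

```bash
python3 - <<'E'
from h import *
d=grab('wrist','w4'); s=monitor.read_state(); print(s['time'],s['tool_pos'],s['tcp_rot'])
E
```

```text
3.35 [0.53099506 0.20097756 0.28363031] [ 3.09169415e+00  5.55340391e-01 -3.84053055e-04]
```

Emit:
jog_arm(commands=[{"travel":[25,-8,15],"rot":[0,0,0],"claw":0},{"travel":[25,-8,15],"rot":[0,0,0],"claw":0},{"travel":[15,-6,14],"rot":[0,0,0],"claw":0},{"travel":[0,0,0],"rot":[0,0,0],"claw":0},{"travel":[0,0,0],"rot":[0,0,0],"claw":0}])

```text
time: 3.85
tool_pos: [0.5839, 0.2445, 0.2401]
tcp_rot: [3.092, 0.556, 0.0]
wrist_force: [-0.6, 0.3, 0.2]
width: 1.003
grip_force: 0.0
```

```bash
python3 - <<'E'
from h import *
d=grab('wrist','w5'); s=monitor.read_state(); print(s['time'],s['tool_pos'],s['tcp_rot'])
e=load('w4')
o=[]
for x in (e,d):
    p=proj(x,(.587,.249,.162)); print(p)
    u,v=int(p[0])-50,int(p[1])-60; u=max(u,0);v=max(v,0); print(u,v)
    o.append(cv2.resize(x['color'][v:v+120,u:u+100],(400,480),interpolation=cv2.INTER_CUBIC))
cv2.imwrite('pics/s45.png',np.hstack(o))
E
```

```text
3.9 [0.5840258  0.24457739 0.24072857] [3.09188491e+00 5.56304214e-01 1.89493380e-03]
[224.79411513 109.15523477]
174 49
[250.2387376  194.28192303]
200 134
```

View pics/s45.png

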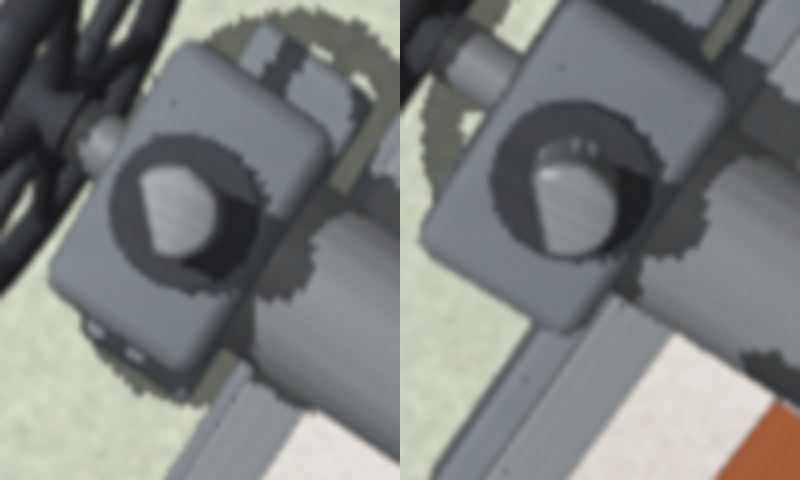

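The crop shows the bare screw tip as a bright D: about (180,210) on the left panel and (578,205) on the right. Its flat is on the image-left side, running from (533,170) to (547,255) on the right panel.

```bash
python3 - <<'E'
from h import *
from scipy.optimize import least_squares
e=load('w4');d=load('w5')
def pts(dd,c,thr):
    g=cv2.resize(dd['color'].max(2),None,fx=4,fy=4,interpolation=cv2.INTER_CUBIC)
    m=(g>thr).astype(np.uint8); x,y=[int(v*4) for v in c]
    w=np.zeros_like(m); cv2.circle(w,(x,y),70,1,-1); m&=w
    n,l,st,ce=cv2.connectedComponentsWithStats(m); i=l[y,x]
    cs,_=cv2.findContours((l==i).astype(np.uint8),0,1); c=max(cs,key=cv2.contourArea)
    return (c[:,0,:]+.5)/4-.5, st[i]/np.array([4,4,4,4,16])
ctr=[(174+180/4,49+210/4),(200+178/4,134+210/4)]
res=[]
for dd,c in zip((e,d),ctr):
    for thr in (115,125,135,145):
        p,st=pts(dd,c,thr); W=np.array([onz(dd,*q,.162)[:2] for q in p])
        # D fit: circle + flat chord
        def f(q):
            v=W-q[:2]; r=np.hypot(*v.T)-q[2]; l=v@[np.cos(q[3]),np.sin(q[3])]-q[4]
            return np.where(np.abs(r)<np.abs(l),r,l)
        c0=W.mean(0); best=min((least_squares(f,[*c0,.009,a,.005],loss='soft_l1',f_scale=.0004) for a in np.radians([90,110,130,150])),key=lambda s:s.cost)
        print(thr,st.round(1),np.round(best.x[:3]*1000,1),np.degrees(best.x[3]).round(1),(best.x[4]*1000).round(1))
        if thr==125: res.append(proj(dd,(*best.x[:2],.162)))
print(tri([(e,*res[0]),(d,*res[1])]))
E
```

```text
115 [209.   90.5  18.2  22.2 308.5] [590.6 258.3   9.1] 120.8 4.9
125 [209.2  90.8  17.5  21.8 288.8] [590.6 258.5   8.9] 120.8 4.6
135 [209.5  91.2  16.8  21.  263.6] [590.5 258.7   8.6] 121.1 4.1
145 [209.8  91.5  14.8  20.2 209.8] [590.4 260.    8.2] 121.1 2.7
115 [233.5 175.   19.5  22.5 331.7] [590.8 258.5   9.1] 120.6 4.5
125 [234.  175.5  18.5  21.5 306.3] [590.7 258.6   8.8] 120.7 4.2
135 [234.5 175.8  16.5  21.  245.8] [590.4 259.9   8.5] 120.8 2.6
145 [     0.      0.    512.    384. 196540.] [540.7 261.2 190.7] 124.4 -237.5
(array([0.59058781, 0.25853116, 0.16149236]), [array([-0.,  0.]), array([ 0., -0.])])
```

The screw axis is at (0.5907, 0.2584), the tip at z about 0.1615, and the flat faces 120.8°. The handle must therefore turn by -70.8°. Going back to the handle.

```bash
cat > plan.py <<'E'
from h import *
def plan(target,yaw,n,cur=None):
    """rows to bring TCP to target with tool-x yaw (deg), pointing down; n rows; rot about tool z"""
    s=monitor.read_state(); T=Ro.from_rotvec(s['tcp_rot']).as_matrix(); p=np.array(s['tool_pos'])
    y0=np.degrees(np.arctan2(T[1,0],T[0,0])); dy=(yaw-y0+180)%360-180
    print('yaw',y0.round(2),'p',p.round(4),'tilt',T[2].round(4),'t',s['time'],'F',np.round(s['wrist_force'],1))
    st=(np.array(target)-p)/n*1000
    for k in range(n):
        a=np.radians(y0+dy*k/n); x=np.array([np.cos(a),np.sin(a),0]);y=np.array([np.sin(a),-np.cos(a),0])
        print([round(v,1) for v in (st@x,st@y,-st[2])],'rz',round(-dy/n,2))
E
python3 - <<'E'
from plan import *
plan((.494,-.284,.25),101.6,15)
E
```

```text
yaw 20.4 p [0.584  0.2446 0.2407] tilt [ 1.2e-03  3.0e-04 -1.0e+00] t 3.9 F [-0.   0.7 -0.7]
[np.float64(-17.9), np.float64(30.9), np.float64(-0.6)] rz -5.41
[np.float64(-20.7), np.float64(29.1), np.float64(-0.6)] rz -5.41
[np.float64(-23.4), np.float64(27.0), np.float64(-0.6)] rz -5.41
[np.float64(-25.8), np.float64(24.7), np.float64(-0.6)] rz -5.41
[np.float64(-28.1), np.float64(22.1), np.float64(-0.6)] rz -5.41
[np.float64(-30.0), np.float64(19.4), np.float64(-0.6)] rz -5.41
[np.float64(-31.7), np.float64(16.5), np.float64(-0.6)] rz -5.41
[np.float64(-33.1), np.float64(13.4), np.float64(-0.6)] rz -5.41
[np.float64(-34.3), np.float64(10.2), np.float64(-0.6)] rz -5.41
[np.float64(-35.1), np.float64(7.0), np.float64(-0.6)] rz -5.41
[np.float64(-35.6), np.float64(3.6), np.float64(-0.6)] rz -5.41
[np.float64(-35.7), np.float64(0.2), np.float64(-0.6)] rz -5.41
[np.float64(-35.6), np.float64(-3.1), np.float64(-0.6)] rz -5.41
[np.float64(-35.2), np.float64(-6.5), np.float64(-0.6)] rz -5.41
[np.float64(-34.4), np.float64(-9.8), np.float64(-0.6)] rz -5.41
```

Emit:
jog_arm(commands=[{"travel":[-18,31,-12],"rot":[0,0,-5.4],"claw":0},{"travel":[-21,29,-12],"rot":[0,0,-5.4],"claw":0},{"travel":[-23,27,-12],"rot":[0,0,-5.4],"claw":0},{"travel":[-26,25,0],"rot":[0,0,-5.4],"claw":0},{"travel":[-28,22,0],"rot":[0,0,-5.4],"claw":0}])

```text
time: 4.4
tool_pos: [0.5538, 0.0673, 0.2782]
tcp_rot: [2.872, 1.268, 0.006]
wrist_force: [-0.3, -0.1, 0.2]
width: 0.998
grip_force: 0.0
```

Emit:
jog_arm(commands=[{"travel":[-30,19,0],"rot":[0,0,-5.4],"claw":0},{"travel":[-32,16,0],"rot":[0,0,-5.4],"claw":0},{"travel":[-33,13,0],"rot":[0,0,-5.4],"claw":0},{"travel":[-34,10,0],"rot":[0,0,-5.4],"claw":0},{"travel":[-35,7,0],"rot":[0,0,-5.4],"claw":0}])

```text
time: 4.9
tool_pos: [0.5218, -0.1077, 0.2774]
tcp_rot: [2.496, 1.903, 0.003]
wrist_force: [-0.7, 0.1, 0.6]
width: 1.002
grip_force: 0.0
```

Emit:
jog_arm(commands=[{"travel":[-36,4,10],"rot":[0,0,-5.4],"claw":0},{"travel":[-36,0,15],"rot":[0,0,-5.4],"claw":0},{"travel":[-36,-3,20],"rot":[0,0,-5.4],"claw":0},{"travel":[-35,-6,20],"rot":[0,0,-5.4],"claw":0},{"travel":[-34,-10,5],"rot":[0,0,-5.4],"claw":0}])

```text
time: 5.4
tool_pos: [0.4904, -0.2836, 0.2045]
tcp_rot: [-1.984, -2.434, 0.0]
wrist_force: [-0.4, 0.1, -0.0]
width: 1.0
grip_force: 0.0
```

```bash
python3 - <<'E'
from plan import *
plan((.494,-.284,.21),101.6,5)
E
```

```text
yaw 101.62 p [ 0.4904 -0.2836  0.2045] tilt [ 9.0e-04 -1.1e-03 -1.0e+00] t 5.4 F [-0.4  0.1 -0. ]
[np.float64(-0.2), np.float64(0.7), np.float64(-1.1)] rz 0.0
[np.float64(-0.2), np.float64(0.7), np.float64(-1.1)] rz 0.0
[np.float64(-0.2), np.float64(0.7), np.float64(-1.1)] rz 0.0
[np.float64(-0.2), np.float64(0.7), np.float64(-1.1)] rz 0.0
[np.float64(-0.2), np.float64(0.7), np.float64(-1.1)] rz 0.0
```

Now I remeasure the handle at this yaw, where any camera bias shows up as a shift.

```bash
python3 - <<'E'
from plan import *
d=grab('wrist','w6')
c=proj(d,(.494,-.2837,.058)); print(c)
for t in (140,165,190,200):
    cn,st=bar(d,c,t); (cc,wh,an)=r=cv2.minAreaRect(cn); b=cv2.boxPoints(r)
    W=np.array([onz(d,*q,.0585)[:2] for q in b]); i=np.argsort(W[:,1]); v=W[i[2:]].mean(0)-W[i[:2]].mean(0)
    print(t,st,wh,onz(d,*cc,.0585).round(4),np.linalg.norm(v).round(4),np.degrees(np.arctan2(v[1],v[0])).round(1))
E
```

```text
[256.26559573 181.7711611 ]
140 [250 150  23  60 971] (59.0, 22.0) [ 0.4982 -0.2803  0.0585] 0.0622 102.1
165 [251 152  22  58 870] (57.0, 21.0) [ 0.4989 -0.2812  0.0585] 0.0602 102.1
190 [252 153  10  56 557] (8.999998092651367, 54.99999237060547) [ 0.4939 -0.2822  0.0585] 0.0581 101.9
200 [252 153  10  56 447] (55.0, 9.0) [ 0.4939 -0.2822  0.0585] 0.0581 101.9
```

The remeasured position agrees within 1.5 mm, giving an axis of (0.494, -0.283). Descending with the fingers partly closed.

Emit:
jog_arm(commands=[{"travel":[0,3.5,0],"rot":[0,0,0],"claw":100},{"travel":[0,0,30],"rot":[0,0,0],"claw":100},{"travel":[0,0,40],"rot":[0,0,0],"claw":100},{"travel":[0,0,30],"rot":[0,0,0],"claw":100},{"travel":[0,0,10],"rot":[0,0,0],"claw":100}])

```text
time: 5.95
tool_pos: [0.4944, -0.2798, 0.0932]
tcp_rot: [-1.986, -2.428, 0.0]
wrist_force: [-0.8, 0.1, -0.4]
width: 0.606
grip_force: 0.0
```

Emit:
jog_arm(commands=[{"travel":[0,0,20],"rot":[0,0,0],"claw":100},{"travel":[0,0,20],"rot":[0,0,0],"claw":100},{"travel":[0,0,15],"rot":[0,0,0],"claw":100},{"travel":[0,0,3],"rot":[0,0,0],"claw":100},{"travel":[0,0,0],"rot":[0,0,0],"claw":100}])

```text
time: 6.45
tool_pos: [0.4965, -0.2818, 0.0378]
tcp_rot: [1.989, 2.432, 0.0]
wrist_force: [-0.4, -0.6, -1.0]
width: 0.608
grip_force: 0.0
```

```bash
python3 - <<'E'
from plan import *
plan((.4939,-.283,.034),101.7,1)
E
```

```text
yaw 101.45 p [ 0.4965 -0.2818  0.0378] tilt [-1.e-04  3.e-04 -1.e+00] t 6.45 F [-0.4 -0.6 -1. ]
[np.float64(-0.6), np.float64(-2.7), np.float64(3.8)] rz -0.25
```

Emit:
jog_arm(commands=[{"travel":[-0.6,-2.5,3.5],"rot":[0,0,-0.2],"claw":100},{"travel":[0,0,0],"rot":[0,0,0],"claw":150},{"travel":[0,0,0],"rot":[0,0,0],"claw":255},{"travel":[0,0,0],"rot":[0,0,0],"claw":255},{"travel":[0,0,0],"rot":[0,0,0],"claw":255}], force=60)

```text
time: 6.95
tool_pos: [0.4943, -0.2835, 0.0345]
tcp_rot: [1.984, 2.434, 0.0]
wrist_force: [-1.1, -0.3, 2.9]
width: 0.15
grip_force: 59.3
```

Emit:
jog_arm(commands=[{"travel":[0,0,0],"rot":[0,0,0],"claw":255},{"travel":[0,0,0],"rot":[0,0,0],"claw":255},{"travel":[0,0,0],"rot":[0,0,0],"claw":255},{"travel":[0,0,0],"rot":[0,0,0],"claw":255},{"travel":[0,0,0],"rot":[0,0,0],"claw":255}])

```text
time: 7.45
tool_pos: [0.4943, -0.2835, 0.0345]
tcp_rot: [1.984, 2.434, -0.0]
wrist_force: [-1.8, 0.7, 5.5]
width: 0.152
grip_force: 59.5
```

```bash
python3 - <<'E'
from plan import *
d=grab('wrist','w7')
plan((.4939,-.283,.034),101.7,1); s=monitor.read_state(); print(s['width'],s['grip_force'])
E
```

```text
yaw 101.65 p [ 0.4942 -0.2835  0.0345] tilt [-9.e-04  7.e-04 -1.e+00] t 7.5 F [-1.3 -0.4  5.6]
[np.float64(0.5), np.float64(-0.2), np.float64(0.5)] rz -0.05
0.14858492344940447 59.49456453323364
```

The bar is gripped at 13 mm opening with 59 N. Lifting.

Emit:
jog_arm(commands=[{"travel":[0,0,-30],"rot":[0,0,0],"claw":255},{"travel":[0,0,-50],"rot":[0,0,0],"claw":255},{"travel":[0,0,-50],"rot":[0,0,0],"claw":255},{"travel":[0,0,-50],"rot":[0,0,0],"claw":255},{"travel":[0,0,-50],"rot":[0,0,0],"claw":255}])

```text
time: 8.0
tool_pos: [0.493, -0.2824, 0.2645]
tcp_rot: [-1.983, -2.434, 0.0]
wrist_force: [1.0, -0.4, -1.8]
width: 0.152
grip_force: 58.8
```

```bash
python3 - <<'E'
from plan import *
plan((.5907,.2584,.27),30.8,20)
E
```

```text
yaw 101.64 p [ 0.493  -0.2824  0.2645] tilt [ 0.0015 -0.0013 -1.    ] t 8.0 F [ 1.  -0.4 -1.8]
[np.float64(25.5), np.float64(10.2), np.float64(-0.3)] rz 3.54
[np.float64(26.1), np.float64(8.6), np.float64(-0.3)] rz 3.54
[np.float64(26.6), np.float64(7.0), np.float64(-0.3)] rz 3.54
[np.float64(27.0), np.float64(5.4), np.float64(-0.3)] rz 3.54
[np.float64(27.2), np.float64(3.7), np.float64(-0.3)] rz 3.54
[np.float64(27.4), np.float64(2.0), np.float64(-0.3)] rz 3.54
[np.float64(27.5), np.float64(0.3), np.float64(-0.3)] rz 3.54
[np.float64(27.4), np.float64(-1.4), np.float64(-0.3)] rz 3.54
[np.float64(27.3), np.float64(-3.1), np.float64(-0.3)] rz 3.54
[np.float64(27.1), np.float64(-4.8), np.float64(-0.3)] rz 3.54
[np.float64(26.7), np.float64(-6.4), np.float64(-0.3)] rz 3.54
[np.float64(26.3), np.float64(-8.1), np.float64(-0.3)] rz 3.54
[np.float64(25.7), np.float64(-9.7), np.float64(-0.3)] rz 3.54
[np.float64(25.1), np.float64(-11.2), np.float64(-0.3)] rz 3.54
[np.float64(24.3), np.float64(-12.8), np.float64(-0.3)] rz 3.54
[np.float64(23.5), np.float64(-14.3), np.float64(-0.3)] rz 3.54
[np.float64(22.6), np.float64(-15.7), np.float64(-0.3)] rz 3.54
[np.float64(21.6), np.float64(-17.0), np.float64(-0.3)] rz 3.54
[np.float64(20.5), np.float64(-18.3), np.float64(-0.3)] rz 3.54
[np.float64(19.3), np.float64(-19.6), np.float64(-0.3)] rz 3.54
```

Emit:
jog_arm(commands=[{"travel":[25.5,10,-4],"rot":[0,0,3.54],"claw":255},{"travel":[26,8.6,-4],"rot":[0,0,3.54],"claw":255},{"travel":[26.6,7,-4],"rot":[0,0,3.54],"claw":255},{"travel":[27,5.4,-4],"rot":[0,0,3.54],"claw":255},{"travel":[27.2,3.7,0],"rot":[0,0,3.54],"claw":255}])

```text
time: 8.5
tool_pos: [0.5178, -0.1467, 0.2793]
tcp_rot: [-2.338, -2.097, 0.0]
wrist_force: [0.1, -0.3, -0.5]
width: 0.151
grip_force: 58.8
```

Emit:
jog_arm(commands=[{"travel":[27.4,2,0],"rot":[0,0,3.54],"claw":255},{"travel":[27.5,0.3,0],"rot":[0,0,3.54],"claw":255},{"travel":[27.4,-1.4,0],"rot":[0,0,3.54],"claw":255},{"travel":[27.3,-3,0],"rot":[0,0,3.54],"claw":255},{"travel":[27,-4.8,0],"rot":[0,0,3.54],"claw":255}])

```text
time: 9.0
tool_pos: [0.5417, -0.0116, 0.2785]
tcp_rot: [-2.632, -1.712, 0.002]
wrist_force: [0.1, -0.6, -1.6]
width: 0.149
grip_force: 58.8
```

Emit:
jog_arm(commands=[{"travel":[26.7,-6.4,0],"rot":[0,0,3.54],"claw":255},{"travel":[26.3,-8,0],"rot":[0,0,3.54],"claw":255},{"travel":[25.7,-9.7,0],"rot":[0,0,3.54],"claw":255},{"travel":[25,-11.2,0],"rot":[0,0,3.54],"claw":255},{"travel":[24.3,-12.8,0],"rot":[0,0,3.54],"claw":255}])

```text
time: 9.5
tool_pos: [0.5661, 0.1234, 0.2783]
tcp_rot: [-2.865, -1.288, 0.003]
wrist_force: [-0.5, 0.2, -2.1]
width: 0.149
grip_force: 58.8
```

Emit:
jog_arm(commands=[{"travel":[23.5,-14.3,0],"rot":[0,0,3.54],"claw":255},{"travel":[22.6,-15.7,0],"rot":[0,0,3.54],"claw":255},{"travel":[21.6,-17,0],"rot":[0,0,3.54],"claw":255},{"travel":[20.5,-18.3,0],"rot":[0,0,3.54],"claw":255},{"travel":[15,-15,0],"rot":[0,0,3.54],"claw":255}])

```text
time: 10.0
tool_pos: [0.5896, 0.2529, 0.278]
tcp_rot: [-3.029, -0.833, 0.004]
wrist_force: [-0.1, -0.1, -1.9]
width: 0.155
grip_force: 58.8
```

```bash
python3 - <<'E'
from plan import *
plan((.5907,.2584,.215),30.8,1)
E
```

```text
yaw 30.74 p [0.5896 0.2529 0.278 ] tilt [-2.3e-03 -9.0e-04 -1.0e+00] t 10.0 F [-0.1 -0.1 -1.9]
[np.float64(3.7), np.float64(-4.2), np.float64(63.0)] rz -0.06
```

Emit:
jog_arm(commands=[{"travel":[3.7,-4.2,15],"rot":[0,0,0],"claw":255},{"travel":[0,0,25],"rot":[0,0,0],"claw":255},{"travel":[0,0,20],"rot":[0,0,0],"claw":255},{"travel":[0,0,8],"rot":[0,0,0],"claw":255},{"travel":[0,0,0],"rot":[0,0,0],"claw":255}])

```text
time: 10.5
tool_pos: [0.5895, 0.2555, 0.2084]
tcp_rot: [3.028, 0.836, -0.009]
wrist_force: [-0.9, -0.1, -1.7]
width: 0.151
grip_force: 58.8
```

```bash
python3 - <<'E'
from plan import *
plan((.5907,.2584,.1965),30.8,1)
d=grab('wrist','w8'); c=grab('scene','sc8')
p=proj(c,(.5907,.2584,.17)); u,v=int(p[0]),int(p[1])
cv2.imwrite('pics/c8.png',np.hstack([cv2.resize(d['color'],(400,300)),cv2.resize(c['color'][v-45:v+45,u-60:u+60],(400,300),interpolation=cv2.INTER_CUBIC)]))
E
```

```text
yaw 30.86 p [0.5895 0.2555 0.2084] tilt [-5.6e-03 -7.0e-04 -1.0e+00] t 10.5 F [-0.9 -0.1 -1.7]
[np.float64(2.5), np.float64(-1.9), np.float64(11.9)] rz 0.06
```

View pics/c8.png

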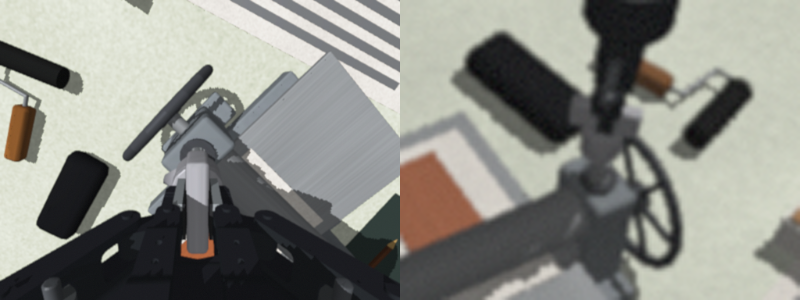

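The wrist panel shows the handle upright in the fingers, with the screw collar just beyond it at (205,145). The scene panel shows the hub right above the bare screw. Fine-aligning, then descending to the tip.

Emit:
jog_arm(commands=[{"travel":[2.5,-1.9,0],"rot":[0,-0.3,0],"claw":255},{"travel":[0,0,0],"rot":[0,0,0],"claw":255},{"travel":[0,0,4],"rot":[0,0,0],"claw":255},{"travel":[0,0,4],"rot":[0,0,0],"claw":255},{"travel":[0,0,0],"rot":[0,0,0],"claw":255}])

```text
time: 11.1
tool_pos: [0.5918, 0.2595, 0.2028]
tcp_rot: [3.027, 0.835, -0.01]
wrist_force: [-0.4, 0.5, -2.2]
width: 0.151
grip_force: 58.8
```

```bash
python3 - <<'E'
from plan import *
plan((.5907,.2584,.1965),30.8,1)
E
```

```text
yaw 30.85 p [0.5918 0.2595 0.2028] tilt [-6.8e-03 -2.0e-04 -1.0e+00] t 11.1 F [-0.4  0.5 -2.2]
[np.float64(-1.5), np.float64(0.4), np.float64(6.3)] rz 0.05
```

Emit:
jog_arm(commands=[{"travel":[-1.4,0.4,0],"rot":[0,0.4,0],"claw":255},{"travel":[0,0,0],"rot":[0,0,0],"claw":255},{"travel":[0,0,3],"rot":[0,0,0],"claw":255},{"travel":[0,0,3],"rot":[0,0,0],"claw":255},{"travel":[0,0,2],"rot":[0,0,0],"claw":255}])

```text
time: 11.6
tool_pos: [0.5914, 0.2586, 0.1955]
tcp_rot: [-3.028, -0.835, -0.003]
wrist_force: [0.7, -0.3, 1.9]
width: 0.15
grip_force: 59.4
```

```bash
python3 - <<'E'
from plan import *
plan((.5907,.2584,.1965),30.8,1)
E
```

```text
yaw 30.84 p [0.5914 0.2586 0.1955] tilt [ 1.7e-03  1.0e-04 -1.0e+00] t 11.6 F [ 0.7 -0.3  1.9]
[np.float64(-0.7), np.float64(-0.2), np.float64(-1.0)] rz 0.04
```

Contact is just starting at the tip (z force up from -2 to +2 N). Continuing in small steps.

Emit:
jog_arm(commands=[{"travel":[-0.5,0,1],"rot":[0,0,0],"claw":255},{"travel":[0,0,1],"rot":[0,0,0],"claw":255},{"travel":[0,0,1],"rot":[0,0,0],"claw":255},{"travel":[0,0,0.5],"rot":[0,0,0],"claw":255},{"travel":[0,0,0],"rot":[0,0,0],"claw":255}])

```text
time: 12.1
tool_pos: [0.5921, 0.2582, 0.1926]
tcp_rot: [3.028, 0.835, 0.006]
wrist_force: [3.9, -1.3, -0.4]
width: 0.156
grip_force: 59.1
```

The underside is about 4 mm below the tip, so it is going in. There is a small side force, so I ease with it.

Emit:
jog_arm(commands=[{"travel":[0.5,0.6,1],"rot":[0,0,0],"claw":255},{"travel":[0,0,1],"rot":[0,0,0],"claw":255},{"travel":[0,0,1],"rot":[0,0,0],"claw":255},{"travel":[0,0,1],"rot":[0,0,0],"claw":255},{"travel":[0,0,0],"rot":[0,0,0],"claw":255}])

```text
time: 12.6
tool_pos: [0.5922, 0.2581, 0.1883]
tcp_rot: [-3.028, -0.835, -0.004]
wrist_force: [4.0, -1.5, -0.5]
width: 0.148
grip_force: 59.2
```

Emit:
jog_arm(commands=[{"travel":[0.5,0.6,2],"rot":[0,0,0],"claw":255},{"travel":[0,0,2],"rot":[0,0,0],"claw":255},{"travel":[0,0,2],"rot":[0,0,0],"claw":255},{"travel":[0,0,2],"rot":[0,0,0],"claw":255},{"travel":[0,0,0],"rot":[0,0,0],"claw":255}])

```text
time: 13.1
tool_pos: [0.5923, 0.258, 0.1796]
tcp_rot: [-3.028, -0.835, -0.002]
wrist_force: [4.7, -0.7, -1.5]
width: 0.152
grip_force: 58.8
```

Emit:
jog_arm(commands=[{"travel":[0.4,0.4,2],"rot":[0,0,0],"claw":255},{"travel":[0,0,1.5],"rot":[0,0,0],"claw":255},{"travel":[0,0,1],"rot":[0,0,0],"claw":255},{"travel":[0,0,0.5],"rot":[0,0,0],"claw":255},{"travel":[0,0,0],"rot":[0,0,0],"claw":255}])

```text
time: 13.6
tool_pos: [0.5925, 0.2579, 0.1748]
tcp_rot: [-3.028, -0.835, -0.001]
wrist_force: [1.4, -0.1, -2.1]
width: 0.149
grip_force: 58.8
```

Emit:
jog_arm(commands=[{"travel":[0,0,0.5],"rot":[0,0,0],"claw":255},{"travel":[0,0,0.5],"rot":[0,0,0],"claw":255},{"travel":[0,0,0],"rot":[0,0,0],"claw":255},{"travel":[0,0,0],"rot":[0,0,0],"claw":255},{"travel":[0,0,0],"rot":[0,0,0],"claw":255}])

```text
time: 14.1
tool_pos: [0.5926, 0.2579, 0.1746]
tcp_rot: [-3.028, -0.835, -0.001]
wrist_force: [-2.4, -0.3, 3.0]
width: 0.15
grip_force: 59.6
```

It stopped at the predicted 0.1745 m with contact. I'll press slightly harder to confirm, then release.

Emit:
jog_arm(commands=[{"travel":[0,0,0.5],"rot":[0,0,0],"claw":255},{"travel":[0,0,0.5],"rot":[0,0,0],"claw":255},{"travel":[0,0,0],"rot":[0,0,0.8],"claw":255},{"travel":[0,0,0],"rot":[0,0,-0.8],"claw":255},{"travel":[0,0,0],"rot":[0,0,0],"claw":255}])

```text
time: 14.6
tool_pos: [0.5933, 0.258, 0.1746]
tcp_rot: [-3.028, -0.836, -0.004]
wrist_force: [-2.5, -0.8, 6.3]
width: 0.153
grip_force: 60.0
```

Emit:
jog_arm(commands=[{"travel":[0,0,-1.2],"rot":[0,0,0],"claw":255},{"travel":[0,0,0],"rot":[0,0,0],"claw":200},{"travel":[0,0,0],"rot":[0,0,0],"claw":130},{"travel":[0,0,0],"rot":[0,0,0],"claw":100},{"travel":[0,0,0],"rot":[0,0,0],"claw":100}])

```text
time: 15.1
tool_pos: [0.5931, 0.2577, 0.1742]
tcp_rot: [-3.028, -0.835, -0.002]
wrist_force: [-0.3, 0.5, -0.3]
width: 0.607
grip_force: 0.0
```

Emit:
jog_arm(commands=[{"travel":[0,0,-5],"rot":[0,0,0],"claw":100},{"travel":[0,0,-15],"rot":[0,0,0],"claw":100},{"travel":[0,0,-25],"rot":[0,0,0],"claw":100},{"travel":[0,0,-30],"rot":[0,0,0],"claw":100},{"travel":[0,0,-20],"rot":[0,0,0],"claw":100}])

```text
time: 15.6
tool_pos: [0.594, 0.2581, 0.2737]
tcp_rot: [-3.028, -0.835, -0.009]
wrist_force: [-0.5, 0.4, 0.3]
width: 0.608
grip_force: 0.0
```

Emit:
jog_arm(commands=[{"travel":[-30,0,0],"rot":[0,0,0],"claw":0},{"travel":[-40,0,0],"rot":[0,0,0],"claw":0},{"travel":[-30,0,0],"rot":[0,0,0],"claw":0},{"travel":[0,0,0],"rot":[0,0,0],"claw":0},{"travel":[0,0,0],"rot":[0,0,0],"claw":0}])

```text
time: 16.1
tool_pos: [0.5075, 0.2066, 0.2711]
tcp_rot: [-3.028, -0.835, -0.008]
wrist_force: [0.4, -0.5, 0.8]
width: 1.002
grip_force: 0.0
```

```bash
python3 - <<'E'
from plan import *
plan((.5907,.2584,.1965),30.8,1)
d=grab('wrist','w9'); c=grab('scene','sc9')
o=[]
for x,w in ((d,90),(c,60)):
    p=proj(x,(.5907,.2584,.17)); u,v=max(int(p[0]),w),max(int(p[1]),w*3//4)
    o.append(cv2.resize(x['color'][v-w*3//4:v+w*3//4,u-w:u+w],(400,300),interpolation=cv2.INTER_CUBIC)); print(u,v)
cv2.imwrite('pics/c9.png',np.hstack(o))
E
```

```text
yaw 30.82 p [0.5075 0.2066 0.2711] tilt [ 5.e-03  5.e-04 -1.e+00] t 16.1 F [ 0.4 -0.5  0.8]
[np.float64(98.0), np.float64(-1.9), np.float64(74.6)] rz 0.02
251 72
315 144
```

View pics/c9.png

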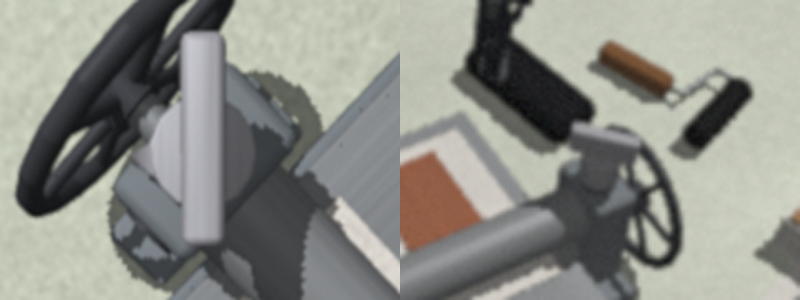

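The picture shows the handle sitting low and upright on the collar, its bar centred at (203,135) on the left panel and (605,140) on the right. The gripper is clear. Handing in.

```bash
python3 -c "
from h import *
print(workorder.finish_job())"
```

```text
the job is handed in; nothing more can be done
None
```

The wing handle is back on the bare screw with its flats matched and pushed fully home on the collar. I let go of it and handed the job in at about 16 s; the hand-in reported no verdict.

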